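# Put the check weights back in their cases

## Robot

A 7-joint arm with a two-finger parallel gripper is mounted at the origin on a cart in front of the work surface, level with it; the furniture and walls round the work are solid. World frame = base frame: x ahead of the robot, y to its left, z up, the work surface at z = 0. Lengths are in m, angles in rad, forces in N, time in s.
With the tool pointing down it reaches from about 0.4 to 0.875 m from the base axis. Payload 19.3 kg.
Tool frame: the origin (TCP) lies on the mounting face of the last link; the fingertips stand 173 mm ahead of it and the grasp point (between the pads) lies 155 mm ahead of it; z points along the fingers, y is the line along which they close (so a half turn about z gives the same grasp; the last joint's range is limited). The gripper opens to 85 mm and grips with 20 to 120 N. Pads are 22 mm wide; open, the fingers measure 114 mm over their backs; the gripper's body (76 mm by 85 mm) begins 54 mm behind the grasp point. The pads swing forward as they close: fully open they stand 13 mm farther back than shut.
Start: joints at [1.213, 0.521, -0.036, 1.599, 0.021, 1.021, -0.113], TCP at [0.177, -0.599, 0.405] pointing down, gripper open.
Joint ranges: [-2.91, 2.91], [-0.3, 2.13], [-1.5, 1.42], [0.17, 2.43], [-1.26, 4.41], [0.16, 1.93], [-2.52, 2.52]. Speed limits (rad/s): [1.89, 1.89, 2.39, 2.39, 3.01, 3.01, 3.01].

## Interface

Orientations are given as [roll, pitch, yaw] about the fixed x, y, z axes, in that order (R = Rz(yaw) Ry(pitch) Rx(roll)).
In Python, from workcell import bot, vision gives the robot as it stands.
- The arm moves only by the shell command python3 -m creep 'ROWS' [FORCE]. ROWS is JSON, a list that holds one entry, the list of rows, each a list of 7 numbers: the opening, from -1 (shut) to 1 (fully open), then the shift along the tool's x, y, z in cm, then the turn, a rotation vector about the tool's x, y, z in rad. In form: [[[grip, tx, ty, tz, rx, ry, rz], ...]]. A call has 1 to 12 rows; each row shifts and turns the commanded pose from where the row before left it, along the tool's axes as they then stand; what a row does not reach is not made up. A row lasts 1/8 s, in which the tool goes at most 62.5 mm and 10.7 degrees, less where a joint would pass 70% of its speed; a pose out of reach is approached as far as the arm can. A call with a gripper value outside its range is refused whole. The fingers move at their own pace and stop on an object; FORCE is the grip in N (left out, the last holds). Time passes only in rows, so rows that do not move let the fingers close. It gives the time, the measured TCP pose, the force, the opening and the grip force at its end, in the units of the state.
- bot.observe(): the state, without advancing time (a new reading comes with each control period).
- vision.grab_frame(name): name is "scene" or "top" or "wrist"; returns a dict with "image" (420x560x3 uint8, blue, green, red), "depth" (420x560 float32, m along the optical axis (not along the pixel's ray), 0 where there is no reading), "fovy" (degrees; the focal length in pixels is half the picture's height over the tangent of half this angle, whatever the lens; pixels are square), "cx", "cy" (the principal point, pixels), "cam_to_world" (4x4, takes a point from camera to world coordinates); the wrist camera has in their place "tool_from_camera" (4x4, takes a point from camera to tool coordinates, whose origin is the TCP and whose axes are the flange's). Camera axes: x right, y down, z forward; pixel columns grow to the right and rows downward; lengths in m; the calibration is good to about 2 mm. A picture is of the moment at which its call begins: read the wrist's pose just before it.
- bot.job_done(): hands the job in; it is judged then, once.
The state is a dict: "clock": time; "qpos": joint angles; "qd": joint speeds; "joint_efforts": joint torques, N m; "position": TCP position; "tool_rot": TCP orientation; "force": force on the tool from outside, world axes, zero at the start; "moment": the same for the moment, N m; "grip_width": finger opening in m; "finger_force": force on a finger pad.
Only numpy, scipy, OpenCV 4.12 (cv2) and the standard library are available. Lean on these libraries where they do the work, as an engineer would, in place of code of your own. Each camera call takes 0.05 s, during which the arm holds its last target. There are 200 camera calls.

## Task

The scale has been checked and its four check weights are still stacked on it. Take the stack apart from the top and put every weight back, knob up and right down, in its own round wooden case, the one whose well is bored to fit it. Lower the weights in, do not drop them, and leave the scale standing where it is.

Things in the scene. Friction and masses are not known exactly. Their poses are not given: they have to be found in the camera images.
- scale: the slim digital kitchen scale, 214 x 136 x 23 mm, lying flat and loose on the bench; the origin is the centre of its underside, x along its length from the display end to the platform end, z up. The stack stands on its square platform, 21 mm above the bench, 32 mm along +x from the origin. It weighs 0.42 kg.
- weight_50: 50 g check weight (smallest, top of the stack): plain steel disc 28 mm across, 14 mm high, with a round knob 14 mm across and 10 mm high in the middle of its top. Origin: centre of its flat underside, z up. A pocket underneath, 20 mm across and 11.5 mm deep, fits loosely (3 to 5 mm play) over the knob of the weight below; the discs rest flat on one another.
- weight_100: 100 g check weight (second smallest, under the smallest): plain steel disc 36 mm across, 14.5 mm high, with a round knob 14 mm across and 10 mm high in the middle of its top. Origin: centre of its flat underside, z up. A pocket underneath, 20 mm across and 11.5 mm deep, fits loosely (3 to 5 mm play) over the knob of the weight below; the discs rest flat on one another.
- weight_200: 200 g check weight (second largest, on the largest): plain steel disc 48 mm across, 15 mm high, with a round knob 14 mm across and 10 mm high in the middle of its top. Origin: centre of its flat underside, z up. A pocket underneath, 20 mm across and 11.5 mm deep, fits loosely (3 to 5 mm play) over the knob of the weight below; the discs rest flat on one another.
- weight_500: 500 g check weight (largest, bottom of the stack, standing on the scale's platform): plain steel disc 64 mm across, 20.5 mm high, with a round knob 14 mm across and 10 mm high in the middle of its top. Origin: centre of its flat underside, z up. A pocket underneath, 20 mm across and 11.5 mm deep, fits loosely (3 to 5 mm play) over the knob of the weight below; the discs rest flat on one another.
- case_50: case of the 50 g weight: round wooden block 52 mm across, 20 mm high, fixed to the bench, with an open round well 34 mm across and 10 mm deep in its top (dark felt floor 10 mm above the bench), its mouth bevelled out to 44 mm over the top 5 mm. Origin: centre of its underside, z up. Its weight stands in it knob up, underside on the felt.
- case_100: case of the 100 g weight: round wooden block 60 mm across, 20 mm high, fixed to the bench, with an open round well 42 mm across and 10 mm deep in its top (dark felt floor 10 mm above the bench), its mouth bevelled out to 52 mm over the top 5 mm. Origin: centre of its underside, z up. Its weight stands in it knob up, underside on the felt.
- case_200: case of the 200 g weight: round wooden block 72 mm across, 20 mm high, fixed to the bench, with an open round well 54 mm across and 10 mm deep in its top (dark felt floor 10 mm above the bench), its mouth bevelled out to 64 mm over the top 5 mm. Origin: centre of its underside, z up. Its weight stands in it knob up, underside on the felt.
- case_500: case of the 500 g weight: round wooden block 88 mm across, 20 mm high, fixed to the bench, with an open round well 70 mm across and 10 mm deep in its top (dark felt floor 10 mm above the bench), its mouth bevelled out to 80 mm over the top 5 mm. Origin: centre of its underside, z up. Its weight stands in it knob up, underside on the felt.

How it is judged:
By the outcome, as a careful person would: the job done as asked, in the order asked, and still so for the second after the job is handed in, with the robot touching nothing.
It also fails if it takes over 96 s, if anything falls off the work surface, if the arm or the gripper's body presses on something with over 40 N, if the wrist force passes 120 N, or if a joint passes its speed limit or range.

## Working session

There is one attempt and no reset: what is moved stays moved. The work goes in short steps, Python scripts to look and compute and a shell command to move; the robot and the scene stay as the last step left them, time stands still between calls to the robot, and variables do not carry over. Pictures are saved under pics/ and viewed, at most 15 in all, crops included, and the job is handed in when it is done.

```bash
mkdir -p pics; ls
python3 - <<'E'
from workcell import bot, vision
import cv2,numpy as np
s=bot.observe(); print({k:np.round(v,3) for k,v in s.items()})
for n in ("top","scene"):
    f=vision.grab_frame(n); cv2.imwrite(f"pics/{n}0.png",f["image"]); np.savez(f"pics/{n}0.npz",**f)
    print(n,f["fovy"],f["cx"],f["cy"],np.round(f["cam_to_world"],3).tolist())
E
```

```text
pics
{'clock': np.float64(0.0), 'qpos': array([ 1.213,  0.522, -0.036,  1.6  ,  0.021,  1.021, -0.113]), 'qd': array([-0.001, -0.   , -0.002,  0.001,  0.001, -0.001,  0.001]), 'joint_efforts': array([-1.0000e-03, -9.2708e+01,  1.9790e+00, -3.6992e+01,  1.8000e-02,
        8.0000e-03,  0.0000e+00]), 'position': array([ 0.177, -0.599,  0.404]), 'tool_rot': array([-3.14 ,  0.   ,  0.288]), 'force': array([-0.015,  0.056,  0.309]), 'moment': array([0.006, 0.029, 0.032]), 'finger_force': np.float64(0.0), 'grip_width': np.float64(0.086)}
top 45.576178580742365 281.0164134982842 202.4139776782304 [[0.006, -0.981, 0.192, 0.295], [-1.0, -0.004, 0.014, -0.0], [-0.013, -0.192, -0.981, 1.179], [0.0, 0.0, 0.0, 1.0]]
scene 43.938181546259756 281.46398163254315 207.9058317130001 [[-0.576, -0.421, 0.7, -0.448], [-0.817, 0.288, -0.499, 0.682], [0.009, -0.86, -0.51, 0.791], [0.0, 0.0, 0.0, 1.0]]
```

View pics/top0.png

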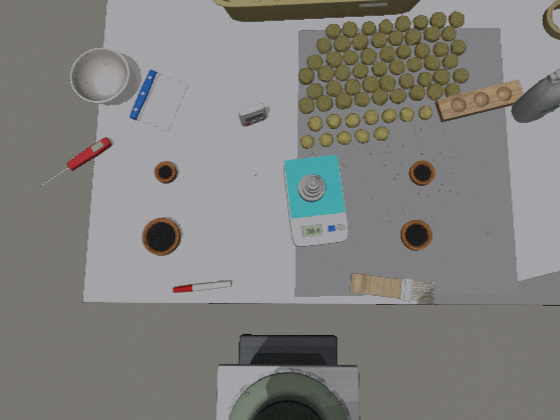

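View pics/scene0.png

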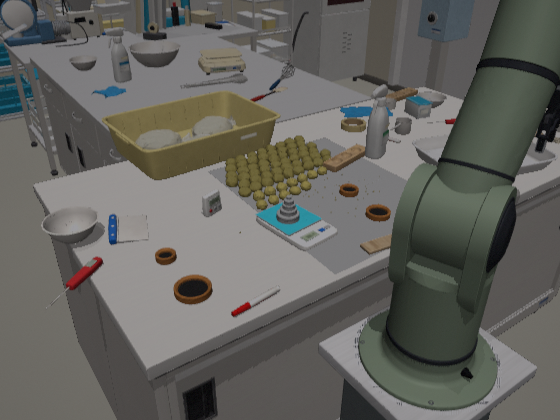

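The top view shows the stack at about (313,187) on the scale, and case wells at (166,172), (161,236), (422,173) and (416,235). The scene view agrees, and the stack's neighbours are the dough balls behind it. Next I'll locate them in 3D from depth and colour in both cameras.

```bash
cat > h.py <<'E'
import numpy as np,cv2
def cloud(f,T=None):
    T=f["cam_to_world"] if T is None else T
    h,w=f["depth"].shape; fl=h/2/np.tan(np.radians(float(f["fovy"]))/2)
    v,u=np.mgrid[:h,:w]; d=f["depth"]
    p=np.stack([(u-f["cx"])/fl*d,(v-f["cy"])/fl*d,d],-1)
    return p@T[:3,:3].T+T[:3,3]
def circ(P):
    A=np.c_[2*P[:,:2],np.ones(len(P))]; s=np.linalg.lstsq(A,(P[:,:2]**2).sum(1),rcond=None)[0]
    return s[0],s[1],np.sqrt(s[2]+s[0]**2+s[1]**2)
E
python3 - <<'E'
from h import *
np.set_printoptions(precision=4,suppress=True)
C={}
for n in("top","scene"):
    f=dict(np.load(f"pics/{n}0.npz")); P=cloud(f); im=f["image"]
    hsv=cv2.cvtColor(im,cv2.COLOR_BGR2HSV)
    z=P[...,2]; print(n,"bench z",np.median(z[(abs(z)<.02)&(P[...,0]>.35)&(P[...,0]<.7)&(abs(P[...,1])<.4)]))
    # wooden rings: brownish orange
    m=((hsv[...,0]>5)&(hsv[...,0]<18)&(hsv[...,1]>120)&(f["depth"]>0)&(P[...,0]>.3)&(P[...,0]<.8)&(abs(P[...,1])<.5)).astype(np.uint8)
    k,l,st,ce=cv2.connectedComponentsWithStats(cv2.dilate(m,np.ones((3,3),np.uint8)))
    for i in range(1,k):
        if st[i,4]<120: continue
        Q=P[(l==i)&(m>0)]
        T=Q[(Q[:,2]>.016)&(Q[:,2]<.026)]
        if len(T)<10: continue
        h=cv2.convexHull(T[:,:2].astype(np.float32))[:,0]
        e=cv2.minEnclosingCircle(T[:,:2].astype(np.float32))
        print(ce[i],len(Q),"z95",np.percentile(Q[:,2],95),"encl",np.array(e[0]),e[1]*1000,"hullfit",np.array(circ(h)))
    # stack: above scale
    for lo,hi in((.035,.046),(.05,.06),(.066,.074),(.08,.089),(.09,.105)):
        s=(z>lo)&(z<hi)&(hypot:=np.hypot(P[...,0]-.5,P[...,1]+.06)<.1)
        Q=P[s]; v,u=np.nonzero(s); 
        if len(Q): print(lo,len(Q),"px",np.median(u),np.median(v),"mean",Q.mean(0),np.array(cv2.minEnclosingCircle(Q[:,:2].astype(np.float32))[0]),cv2.minEnclosingCircle(Q[:,:2].astype(np.float32))[1]*1000)
    b=(hsv[...,0]>80)&(hsv[...,0]<100)&(hsv[...,1]>150)&(P[...,0]>.35)&(P[...,0]<.7)&(abs(P[...,1])<.2)
    r=cv2.minAreaRect(P[b][:,:2].astype(np.float32)); print("platform",r,np.median(z[b]))
    w=(z>.012)&(z<.03)&(P[...,0]>.36)&(P[...,0]<.58)&(P[...,1]>-.13)&(P[...,1]<.02)
    print("scale",cv2.minAreaRect(P[w][:,:2].astype(np.float32)))
E
```

```text
top bench z 0.0001775357485485074
[165.2389 171.9278] 221 z95 0.021730087260215747 encl [0.5968 0.2942] 26.07819251716137 hullfit [0.596  0.2951 0.025 ]
[421.828  172.4862] 270 z95 0.022139451399461774 encl [ 0.5967 -0.3204] 29.481543228030205 hullfit [ 0.5968 -0.3202  0.0286]
[160.9157 236.0143] 434 z95 0.02194108683633209 encl [0.441  0.2973] 43.626002967357635 hullfit [0.4407 0.2975 0.0428]
[416.0517 234.4884] 348 z95 0.02244632237029763 encl [ 0.4474 -0.3   ] 35.504162311553955 hullfit [ 0.4474 -0.2999  0.0345]
0.035 232 px 309.0 190.0 mean [ 0.5505 -0.0531  0.0405] [ 0.5548 -0.0556] 32.19715878367424
0.05 139 px 310.0 189.0 mean [ 0.5497 -0.0538  0.055 ] [ 0.5544 -0.0569] 24.769606068730354
0.066 64 px 313.0 187.5 mean [ 0.5502 -0.0571  0.0699] [ 0.554  -0.0575] 18.232708796858788
0.08 86 px 313.0 184.5 mean [ 0.552  -0.0569  0.0839] [ 0.5535 -0.057 ] 14.162611216306686
0.09 29 px 314.0 182.0 mean [ 0.5528 -0.0572  0.0941] [ 0.5528 -0.0571] 6.791009102016687
platform ((0.562712550163269, -0.06171608716249466), (0.13827025890350342, 0.12439064681529999), 6.746816158294678) 0.0221
[... 658 characters left out ...]
133 px 287.0 216.0 mean [ 0.5407 -0.043   0.0412] [ 0.5516 -0.0532] 34.41540524363518
0.05 84 px 288.0 210.0 mean [ 0.5434 -0.0469  0.0555] [ 0.5527 -0.0545] 26.048675179481506
0.066 43 px 288.0 205.0 mean [ 0.5457 -0.0496  0.07  ] [ 0.5506 -0.0536] 18.461929634213448
0.08 46 px 289.0 200.0 mean [ 0.5478 -0.0523  0.0841] [ 0.5505 -0.0549] 17.408039420843124
0.09 18 px 288.5 196.0 mean [ 0.5497 -0.0526  0.0938] [ 0.5515 -0.0539] 7.989590056240559
platform ((0.5615854263305664, -0.05918434262275696), (0.14382359385490417, 0.12865014374256134), 7.45512056350708) 0.023477078199383328
scale ((0.5022271275520325, -0.06389325857162476), (0.16413526237010956, 0.13501599431037903), 4.442503452301025)
```

Run:
```python
import cv2
f=cv2.imread("pics/top0.png")[110:275,120:460]; cv2.imwrite("pics/topc.png",cv2.resize(f,None,fx=2.3,fy=2.3,interpolation=3))
```

```text
(no output)
```

View pics/topc.png

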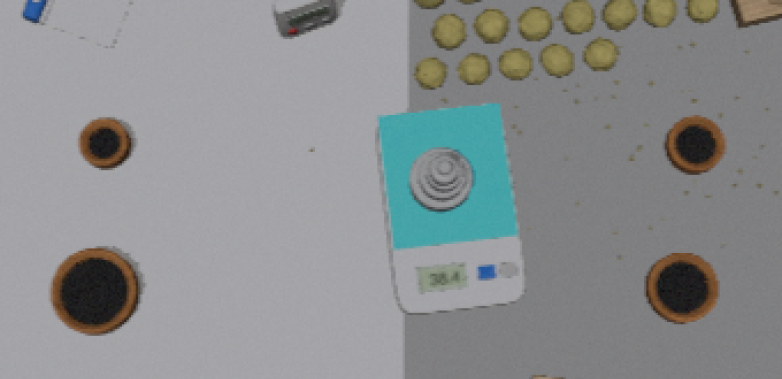

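All four cases match their sizes in both views: 50 g at (0.595, 0.296), 100 g at (0.596, -0.319), 200 g at (0.446, -0.299), 500 g at (0.440, 0.299). The stack stands at about (0.553, -0.056) with its top at 0.095 m. Step heights match the text. I'll turn the tool to yaw 90° (tool x = world y, tool y = world x) and move over the stack.

```bash
python3 -m creep '[[[0,0,0,0,0,0,-0.18],[0,0,0,0,0,0,-0.18],[0,0,0,0,0,0,-0.18],[0,0,0,0,0,0,-0.18],[0,0,0,0,0,0,-0.18],[0,0,0,0,0,0,-0.18],[0,0,0,0,0,0,-0.18],[0,0,0,0,0,0,0],[0,4,3,0,0,0,0],[0,4,3,0,0,0,0]]]' 40
```

```text
clock: 1.35
position: [0.2396, -0.5197, 0.4044]
tool_rot: [3.142, -0.0, 1.541]
force: [1.5, -0.7, -0.1]
grip_width: 0.0429
finger_force: 0.0
```

```bash
python3 -m creep '[[[0,4.2,2.8,0,0,0,-0.03],[0,4.2,2.85,0,0,0,0],[0,4.2,2.85,0,0,0,0],[0,4.2,2.85,0,0,0,0],[0,4.2,2.85,0,0,0,0],[0,4.2,2.85,0,0,0,0],[0,4.2,2.85,0,0,0,0],[0,4.2,2.85,0,0,0,0],[0,4.2,2.85,0,0,0,0],[0,4.2,2.85,0,0,0,0],[0,4.2,2.85,0,0,0,0],[0,0,0,0,0,0,0]]]'
python3 - <<'E'
from workcell import bot, vision
import cv2
from h import *
from scipy.spatial.transform import Rotation as R
for i in range(1):
    s=bot.observe(); f=vision.grab_frame("wrist"); T=np.eye(4);T[:3,:3]=R.from_euler("xyz",s["tool_rot"]).as_matrix();T[:3,3]=s["position"]
    np.savez("pics/w1.npz",T=T,**f); cv2.imwrite("pics/w1.png",f["image"]); print(s["position"],s["qpos"],f["tool_from_camera"],f["fovy"],s["clock"])
    P=cloud(f,T@f["tool_from_camera"])
    for z0 in(.0415,.0565,.071,.085,.095):
        m=abs(P[...,2]-z0)<.005
        m&=np.hypot(P[...,0]-.555,P[...,1]+.055)<.05
        Q=P[m]
        if len(Q)>5: print(z0,np.median(Q,0),cv2.minEnclosingCircle(Q[:,:2].astype(np.float32)))
E
```

```text
clock: 2.85
position: [0.5514, -0.0537, 0.4045]
tool_rot: [3.141, -0.002, 1.578]
force: [-0.7, -1.4, -0.5]
grip_width: 0.0428
finger_force: 0.0
[ 0.55144102 -0.05370702  0.40445659] [ 0.38696851  0.45233737 -0.53943991  1.76963758  0.2690137   0.99337679
 -0.24919696] [[ 1.70956755e-04 -9.51836952e-01 -3.06604613e-01  7.84389150e-02]
 [ 9.99999443e-01 -1.56743363e-04  1.04418124e-03  1.03359249e-04]
 [-1.04194853e-03 -3.06604620e-01  9.51836394e-01  3.00075342e-02]
 [ 0.00000000e+00  0.00000000e+00  0.00000000e+00  1.00000000e+00]] 60.76274554061515 2.85
0.0415 [ 0.55568771 -0.03992231  0.04189274] ((0.5549198389053345, -0.05373983830213547), 0.03211970627307892)
0.0565 [ 0.55471409 -0.0424239   0.05668626] ((0.5544833540916443, -0.05483431741595268), 0.024312594905495644)
0.071 [ 0.55634557 -0.04570576  0.07090243] ((0.554279088973999, -0.05554691329598427), 0.01825013943016529)
0.085 [ 0.55372007 -0.05155832  0.08505848] ((0.5537868738174438, -0.05510205775499344), 0.01432191301137209)
0.095 [ 0.55372246 -0.05459121  0.09496438] ((0.5537257790565491, -0.05523897334933281), 0.00721213361248374)
```

View pics/w1.png

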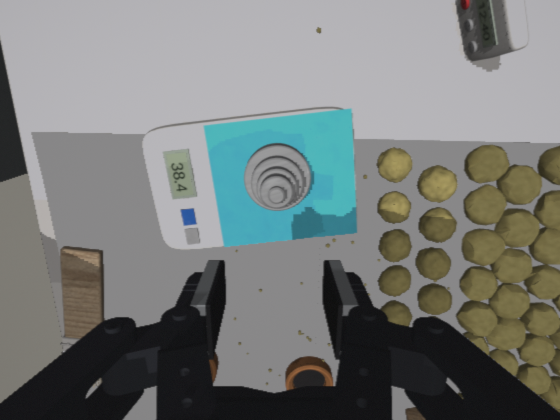

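The wrist view shows the stack at (277,190) with the knob centred at (277,190). It puts the 50 g knob at (0.5537, -0.0552) with its top at 0.095, which agrees with both other cameras. I'll descend so the tips stop about 2 mm above the 50 g disc.

```bash
python3 -m creep '[[[0,-0.15,0.23,2,0,0,0.007],[0,0,0,3,0,0,0],[0,0,0,3,0,0,0],[0,0,0,2.5,0,0,0],[0,0,0,1.5,0,0,0],[-0.3,0,0,0.8,0,0,0],[-0.3,0,0,0.4,0,0,0],[-0.3,0,0,0,0,0,0],[-0.3,0,0,0,0,0,0]]]'
```

```text
clock: 4.03
position: [0.5527, -0.0589, 0.2732]
tool_rot: [3.141, 0.0, 1.571]
force: [1.0, -0.5, -0.1]
grip_width: 0.0301
finger_force: 0.0
```

```bash
cat > look.py <<'E'
import sys
from workcell import bot, vision
from h import *
from scipy.spatial.transform import Rotation as R
def wrist(name):
    s=bot.observe(); f=vision.grab_frame("wrist"); T=np.eye(4);T[:3,:3]=R.from_euler("xyz",s["tool_rot"]).as_matrix();T[:3,3]=s["position"]
    cv2.imwrite(f"pics/{name}.png",f["image"]); print("tcp",s["position"].round(4),s["tool_rot"].round(4),"q",s["qpos"].round(2),s["clock"])
    return f,cloud(f,T@f["tool_from_camera"])
def at(P,x,y,r,zs,tol=.004):
    for z0 in zs:
        Q=P[(abs(P[...,2]-z0)<tol)&(np.hypot(P[...,0]-x,P[...,1]-y)<r)]
        if len(Q)>5: c,e=cv2.minEnclosingCircle(Q[:,:2].astype(np.float32)); print(z0,len(Q),"z",np.median(Q[:,2]).round(4),"c",np.round(c,4),"r",round(e,4))
E
python3 - <<'E'
from look import *
f,P=wrist("w2"); at(P,.554,-.055,.02,(.085,.095))
E
```

```text
tcp [ 0.5527 -0.0589  0.2732] [3.1408e+00 1.0000e-04 1.5706e+00] q [ 0.33  0.63 -0.46  1.87  0.4   0.73 -0.36] 4.025
0.085 1741 z 0.0851 c [ 0.554  -0.0548] r 0.0144
0.095 709 z 0.0948 c [ 0.5537 -0.0553] r 0.0071
```

View pics/w2.png

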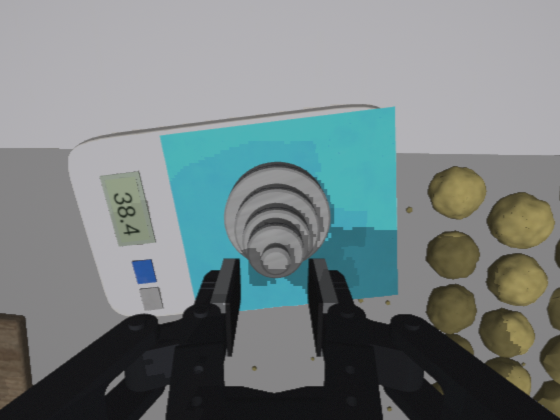

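Knob (277,262) sits between the fingertips (about 232 and 318 px). The arm is 3.6 mm short in y and 13 mm high, so I'll correct that, close and lift.

```bash
python3 -m creep '[[[-0.3,0.36,0.1,0.3,0,0,0],[-0.3,0,0,0.5,0,0,0],[-0.3,0,0,0.5,0,0,0],[-0.3,0,0,0,0,0,0],[-0.3,0,0,0,0,0,0]]]'
```

```text
clock: 4.7
position: [0.5536, -0.0553, 0.2597]
tool_rot: [-3.142, -0.0, 1.571]
force: [-0.7, -0.1, -0.5]
grip_width: 0.0299
finger_force: 0.0
```

```bash
python3 -m creep '[[[-1,0,0,0,0,0,0],[-1,0,0,0,0,0,0],[-1,0,0,0,0,0,0],[-1,0,0,0,0,0,0],[-1,0,0,0,0,0,0]]]' 30
```

```text
clock: 5.32
position: [0.5536, -0.0553, 0.2597]
tool_rot: [3.142, -0.0, 1.571]
force: [-0.2, 0.4, 0.7]
grip_width: 0.0117
finger_force: 29.2
```

```bash
python3 -m creep '[[[-1,0,0,-0.3,0,0,0],[-1,0,0,-0.5,0,0,0],[-1,0,0,-1.2,0,0,0],[-1,0,0,-2,0,0,0],[-1,0,0,-2,0,0,0],[-1,0,0,-1,0,0,0],[-1,0,0,0,0,0,0]]]'
python3 - <<'E'
from look import *
f,P=wrist("w3"); at(P,.554,-.055,.03,(.0415,.0565,.071,.081))
E
```

```text
clock: 6.2
position: [0.5536, -0.0553, 0.3303]
tool_rot: [3.14, 0.0, 1.571]
force: [0.1, 0.5, -1.1]
grip_width: 0.0116
finger_force: 29.2
tcp [ 0.5536 -0.0553  0.3303] [3.1405e+00 3.0000e-04 1.5706e+00] q [ 0.36  0.55 -0.5   1.83  0.34  0.85 -0.31] 6.2
0.0415 1224 z 0.0421 c [ 0.554 -0.055] r 0.0301
0.0565 1191 z 0.0567 c [ 0.5545 -0.0547] r 0.0243
0.071 1723 z 0.0712 c [ 0.5541 -0.0557] r 0.0184
0.081 359 z 0.081 c [ 0.5543 -0.0558] r 0.0073
```

View pics/w3.png

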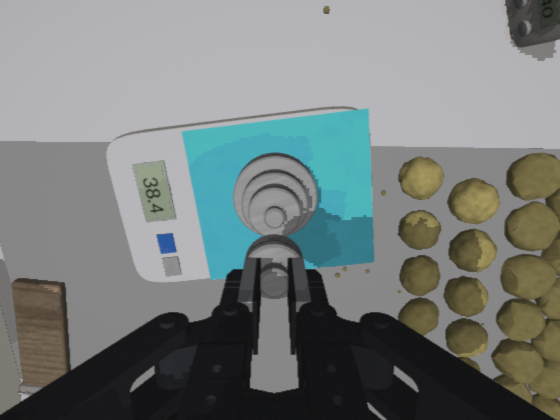

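The 50 g weight is held level at (273,270), and the next knob (275,215) is at (0.5543, -0.0558). I'll move over case_50 and measure it.

```bash
python3 -m creep '[[[-1,2,0.3,0,0,0,0],[-1,4.5,0.5,0,0,0,0],[-1,4.5,0.5,0,0,0,0],[-1,4.5,0.5,0,0,0,0],[-1,4.5,0.5,0,0,0,0],[-1,4.5,0.5,0,0,0,0],[-1,4.5,0.5,0,0,0,0],[-1,4.1,0.5,0,0,0,0],[-1,2,0.3,0,0,0,0],[-1,0,0,0,0,0,0],[-1,0,0,0,0,0,0]]]'
python3 - <<'E'
from look import *
f,P=wrist("w4"); np.savez("pics/w4.npz",P=P,im=f["image"])
at(P,.595,.296,.05,(.0,.010,.020),.002)
hsv=cv2.cvtColor(f["image"],cv2.COLOR_BGR2HSV); m=(hsv[...,0]>5)&(hsv[...,0]<18)&(hsv[...,1]>120)
at(np.where(m[...,None],P,9),.595,.296,.05,(.020,),.002)
E
```

```text
clock: 7.62
position: [0.5946, 0.2948, 0.3293]
tool_rot: [-3.141, 0.001, 1.57]
force: [-0.4, -1.1, -0.2]
grip_width: 0.0119
finger_force: 29.3
tcp [0.5946 0.2948 0.3293] [-3.1412e+00  1.0000e-03  1.5699e+00] q [-0.24  0.7  -0.49  1.54  0.37  1.   -0.84] 7.625
0.0 6788 z 0.0006 c [0.595 0.296] r 0.05
0.01 1186 z 0.0111 c [0.5972 0.3041] r 0.0238
0.02 1386 z 0.02 c [0.5975 0.2978] r 0.0262
0.02 1269 z 0.0201 c [0.5979 0.2987] r 0.0258
```

View pics/w4.png

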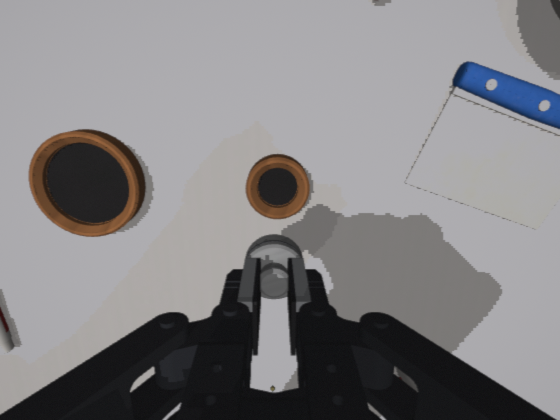

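Case_50 is at (277,187) and case_500 at (89,183). I'll check the held weight's own position in the same picture for camera bias, and fit both cases.

Run:
```python
from look import *
d=np.load("pics/w4.npz"); P=d["P"]; im=d["im"]
hsv=cv2.cvtColor(im,cv2.COLOR_BGR2HSV); m=(hsv[...,0]>5)&(hsv[...,0]<18)&(hsv[...,1]>120)
for x,y,r in((.597,.298,.026),(.44,.299,.044)):
    Q=P[m&(abs(P[...,2]-.02)<.002)&(np.hypot(P[...,0]-x,P[...,1]-y)<r+.006)]
    h=cv2.convexHull(Q[:,:2].astype(np.float32))[:,0]; print("case",np.round(circ(h),4))
v,u=np.mgrid[:420,:560]
Q=P[(v>225)&(v<300)&(u>245)&(u<305)&(P[...,2]>.12)&(P[...,2]<.185)&(np.hypot(P[...,0]-.5946,P[...,1]-.2948)<.03)]
print(np.histogram(Q[:,2],bins=np.arange(.12,.186,.004)))
D=Q[abs(Q[:,2]-.154)<.004]; h=cv2.convexHull(D[:,:2].astype(np.float32))[:,0]; h=h[h[:,1]>.2948]; print("disc",np.round(circ(h),4),D[:,:2].min(0),D[:,:2].max(0),np.median(D[:,2]))
K=Q[Q[:,2]>.161]; print("knob",K[:,:2].min(0),K[:,:2].max(0),np.median(K[:,2]))
```

```text
case [0.5978 0.2985 0.0251]
case [0.4424 0.3005 0.0431]
(array([  0,   0,   0,   0,   0, 104, 165, 183, 811, 133, 427, 580, 204,
       144, 180, 156]), array([0.12 , 0.124, 0.128, 0.132, 0.136, 0.14 , 0.144, 0.148, 0.152,
       0.156, 0.16 , 0.164, 0.168, 0.172, 0.176, 0.18 , 0.184]))
disc [0.5947 0.2953 0.0138] [0.58214078 0.28082412] [0.60726631 0.30922357] 0.1543059056381158
knob [0.58308757 0.28667702] [0.60725986 0.30642299] 0.16524638331657415
```

The held disc shows at the TCP, so wrist camera bias is negligible. Weighing the three views, the case is at about (0.597, 0.2975). I'll descend partway and check again.

```bash
python3 -m creep '[[[-1,0.22,0.24,1,0,0,0],[-1,0,0,2.5,0,0,0],[-1,0,0,3,0,0,0],[-1,0,0,2,0,0,0],[-1,0,0,1,0,0,0],[-1,0,0,0,0,0,0],[-1,0,0,0,0,0,0]]]'
python3 - <<'E'
from look import *
f,P=wrist("w5")
hsv=cv2.cvtColor(f["image"],cv2.COLOR_BGR2HSV); m=(hsv[...,0]>5)&(hsv[...,0]<18)&(hsv[...,1]>120)
Q=P[m&(abs(P[...,2]-.02)<.002)&(np.hypot(P[...,0]-.597,P[...,1]-.298)<.032)]
h=cv2.convexHull(Q[:,:2].astype(np.float32))[:,0]; print("case",np.round(circ(h),4),np.round(circ(h[h[:,1]>.298]),4),np.median(Q[:,2]), Q.min(0),Q.max(0))
E
```

```text
clock: 8.55
position: [0.5972, 0.2981, 0.2356]
tool_rot: [3.14, -0.001, 1.571]
force: [0.4, 0.2, -0.0]
grip_width: 0.0119
finger_force: 29.3
tcp [0.5972 0.2981 0.2356] [ 3.1405e+00 -6.0000e-04  1.5707e+00] q [-0.27  0.82 -0.45  1.58  0.44  0.84 -0.89] 8.55
case [0.5977 0.2988 0.0252] [0.5976 0.2988 0.0252] 0.020138237919211335 [0.57254626 0.28213383 0.01800922] [0.62268642 0.32398719 0.02198416]
```

View pics/w5.png

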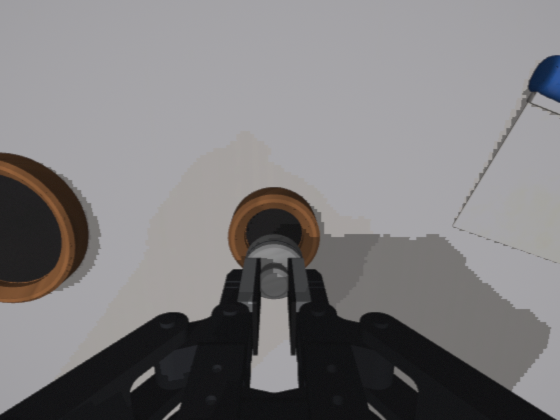

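The held disc (273,250) lines up with the well (274,232), and the case measures (0.5977, 0.2988). I'll lower it in.

```bash
python3 -m creep '[[[-1,0.03,0.03,1.2,0,0,0],[-1,0,0,1.2,0,0,0],[-1,0,0,0.6,0,0,0],[-1,0,0,0.3,0,0,0],[-1,0,0,0.2,0,0,0],[-1,0,0,0.1,0,0,0],[-1,0,0,0,0,0,0],[-1,0,0,0,0,0,0]]]'
```

```text
clock: 9.6
position: [0.5973, 0.2984, 0.1992]
tool_rot: [3.141, -0.0, 1.571]
force: [-1.1, -0.3, 5.1]
grip_width: 0.012
finger_force: 29.8
```

Contact shows on the felt at 5 N, at the expected height. I'll release, rise, and return over the stack, taking a check picture on the way.

```bash
python3 -m creep '[[[-0.5,0,0,0,0,0,0],[-0.3,0,0,0,0,0,0],[-0.3,0,0,0,0,0,0],[-0.3,0,0,-1,0,0,0],[-0.3,0,0,-3,0,0,0],[-0.3,0,0,-4,0,0,0],[-0.3,0,0,-3,0,0,0],[-0.3,0,0,0,0,0,0]]]'
python3 - <<'E'
from look import *
f,P=wrist("w6"); at(P,.597,.298,.03,(.010,.020,.024,.034),.0025)
E
```

```text
clock: 10.6
position: [0.5977, 0.2985, 0.3119]
tool_rot: [3.138, -0.002, 1.571]
force: [-0.6, 0.1, 0.0]
grip_width: 0.0299
finger_force: 0.0
tcp [0.5977 0.2985 0.3119] [ 3.1378e+00 -2.0000e-03  1.5706e+00] q [-0.25  0.73 -0.49  1.54  0.39  0.97 -0.85] 10.6
0.01 291 z 0.011 c [0.5979 0.3043] r 0.0237
0.02 1739 z 0.0199 c [0.5974 0.2978] r 0.0263
0.024 808 z 0.0245 c [0.5975 0.2981] r 0.0242
0.034 288 z 0.0345 c [0.5977 0.2983] r 0.0072
```

View pics/w6.png

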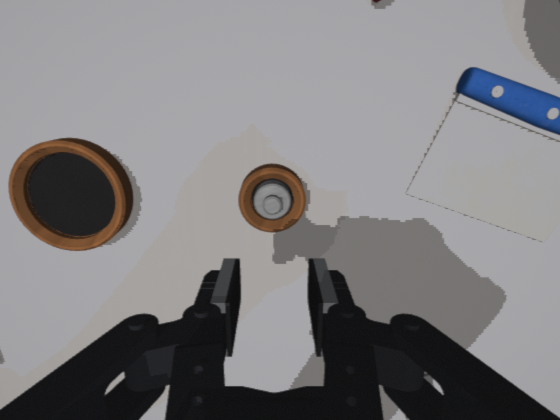

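The 50 g weight is seated, with its knob (272,204) at 0.0345 m and centred in the case. Back to the stack for the 100 g weight.

```bash
python3 -m creep '[[[-0.3,-2,-0.24,0,0.004,0,0],[-0.3,-4.5,-0.55,0,0,0,0],[-0.3,-4.5,-0.55,0,0,0,0],[-0.3,-4.5,-0.55,0,0,0,0],[-0.3,-4.5,-0.55,0,0,0,0],[-0.3,-4.5,-0.55,0,0,0,0],[-0.3,-4.5,-0.55,0,0,0,0],[-0.3,-4.4,-0.55,0,0,0,0],[-0.3,-2,-0.3,0,0,0,0],[-0.3,0,0,0,0,0,0],[-0.3,0,0,0,0,0,0]]]'
python3 - <<'E'
from look import *
f,P=wrist("w7"); at(P,.554,-.055,.03,(.0565,.071,.081),.003)
E
```

```text
clock: 12.02
position: [0.5533, -0.0548, 0.3087]
tool_rot: [-3.137, -0.001, 1.572]
force: [-0.2, 0.1, -0.6]
grip_width: 0.0299
finger_force: 0.0
tcp [ 0.5533 -0.0548  0.3087] [-3.1374e+00 -7.0000e-04  1.5718e+00] q [ 0.35  0.58 -0.5   1.85  0.37  0.81 -0.34] 12.025
0.0565 1346 z 0.0568 c [ 0.5548 -0.0544] r 0.0244
0.071 2048 z 0.0712 c [ 0.5541 -0.0557] r 0.0183
0.081 422 z 0.0811 c [ 0.5542 -0.0556] r 0.0073
```

```bash
python3 -m creep '[[[-0.3,-0.08,0.09,1,-0.004,0,0],[-0.3,0,0,2,0,0,0],[-0.3,0,0,1.8,0,0,0],[-0.3,0,0,0.8,0,0,0],[-0.3,0,0,0.5,0,0,0],[-0.3,0,0,0,0,0,0],[-0.3,0,0,0,0,0,0]]]'
```

```text
clock: 12.95
position: [0.5544, -0.0566, 0.2483]
tool_rot: [3.141, 0.0, 1.571]
force: [0.8, -0.4, -0.4]
grip_width: 0.0298
finger_force: 0.0
```

```bash
python3 -m creep '[[[-0.3,0.1,0,0.13,0,0,0],[-0.3,0,0,0.13,0,0,0],[-0.3,0,0,0,0,0,0],[-1,0,0,0,0,0,0],[-1,0,0,0,0,0,0],[-1,0,0,0,0,0,0],[-1,0,0,0,0,0,0]]]' 40
```

```text
clock: 13.82
position: [0.5542, -0.0556, 0.2453]
tool_rot: [3.142, 0.0, 1.571]
force: [-0.6, -0.4, 1.6]
grip_width: 0.0115
finger_force: 39.0
```

```bash
python3 -m creep '[[[-1,0,0,-0.3,0,0,0],[-1,0,0,-0.8,0,0,0],[-1,0,0,-1.8,0,0,0],[-1,0,0,-2.5,0,0,0],[-1,0,0,-1.6,0,0,0],[-1,-1.8,0.3,0,0,0,0],[-1,-4.2,0.7,0,0,0,0],[-1,-4.8,0.8,0,0,0,0],[-1,-4.8,0.8,0,0,0,0],[-1,-4.8,0.8,0,0,0,0],[-1,-4,0.6,0,0,0,0],[-1,-1.9,0.3,0,0,0,0]]]'; python3 -m creep '[[[-1,0,0,0,0,0,0],[-1,0,0,0,0,0,0]]]'
cat >> look.py <<'E'
def case(f,P,x,y,r):
    hsv=cv2.cvtColor(f["image"],cv2.COLOR_BGR2HSV); m=(hsv[...,0]>5)&(hsv[...,0]<18)&(hsv[...,1]>120)
    Q=P[m&(abs(P[...,2]-.02)<.002)&(np.hypot(P[...,0]-x,P[...,1]-y)<r+.006)]
    h=cv2.convexHull(Q[:,:2].astype(np.float32))[:,0]; print("case",np.round(circ(h),4),len(h),np.median(Q[:,2]))
E
python3 - <<'E'
from look import *
f,P=wrist("w8"); case(f,P,.597,-.3186,.03); case(f,P,.448,-.299,.036)
s=bot.observe()["position"]
at(P,s[0],s[1],.025,(s[2]-.1743,),.004)
E
```

```text
clock: 15.32
position: [0.5963, -0.3221, 0.3142]
tool_rot: [-3.14, 0.0, 1.568]
force: [0.0, 0.7, -1.0]
grip_width: 0.0113
finger_force: 39.1
clock: 15.58
position: [0.5972, -0.3175, 0.315]
tool_rot: [-3.141, -0.001, 1.572]
force: [-0.1, 0.2, -0.2]
grip_width: 0.0114
finger_force: 39.1
tcp [ 0.5972 -0.3175  0.315 ] [-3.1412e+00 -9.0000e-04  1.5719e+00] q [ 0.69  0.74 -0.47  1.51  0.37  0.99  0.12] 15.575
case [ 0.5976 -0.3193  0.029 ] 46 0.020018472384075725
case [ 0.4488 -0.2994  0.0351] 49 0.0198952206914198
0.14090257424761848 1986 z 0.1407 c [ 0.5971 -0.3172] r 0.0183
```

```bash
python3 -m creep '[[[-1,-0.2,0.05,1,0,0,0],[-1,0,0,2,0,0,0],[-1,0,0,2.5,0,0,0],[-1,0,0,2,0,0,0],[-1,0,0,1.1,0,0,0],[-1,0,0,0.4,0,0,0],[-1,0,0,0,0,0,0],[-1,0,0,0,0,0,0]]]'
python3 - <<'E'
from look import *
f,P=wrist("w9"); case(f,P,.597,-.3186,.03)
E
```

```text
clock: 16.62
position: [0.5979, -0.3207, 0.226]
tool_rot: [3.141, 0.0, 1.571]
force: [-0.5, -0.1, -1.3]
grip_width: 0.0112
finger_force: 39.1
tcp [ 0.5979 -0.3207  0.226 ] [3.1406e+00 4.0000e-04 1.5707e+00] q [ 0.67  0.85 -0.43  1.55  0.43  0.84  0.08] 16.625
case [ 0.5977 -0.3193  0.0292] 45 0.020103670300608223
```

View pics/w9.png

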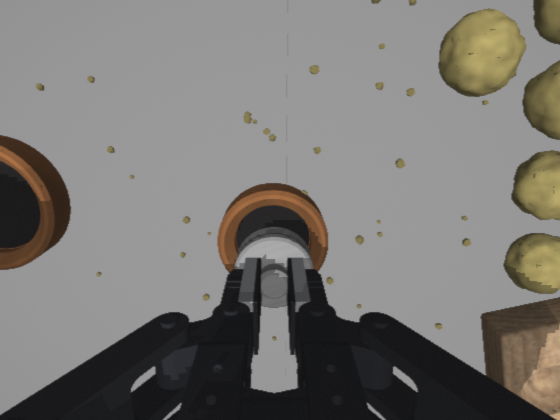

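The 100 g disc (273,255) hangs over its well (273,235). The wooden tray at lower right is clear of the gripper. Lowering.

```bash
python3 -m creep '[[[-1,0.12,-0.02,0.8,0,0,0],[-1,0,0,0.8,0,0,0],[-1,0,0,0.5,0,0,0],[-1,0,0,0.3,0,0,0],[-1,0,0,0.2,0,0,0],[-1,0,0,0.1,0,0,0],[-1,0,0,0,0,0,0],[-1,0,0,0,0,0,0]]]'
```

```text
clock: 17.68
position: [0.5976, -0.3194, 0.199]
tool_rot: [3.141, 0.0, 1.571]
force: [-3.3, 1.2, 7.9]
grip_width: 0.0113
finger_force: 40.0
```

```bash
python3 -m creep '[[[-0.5,0,0,0,0,0,0],[-0.3,0,0,0,0,0,0],[-0.3,0,0,0,0,0,0],[-0.3,0,0,-1,0,0,0],[-0.3,0,0,-3,0,0,0],[-0.3,0,0,-4,0,0,0],[-0.3,0,0,-3,0,0,0],[-0.3,0,0,0,0,0,0]]]'
python3 - <<'E'
from look import *
f,P=wrist("w10"); at(P,.5977,-.3193,.035,(.020,.0245,.0345),.0022)
E
python3 -m creep '[[[-0.3,2,-0.3,0,0,0,0],[-0.3,4.5,-0.75,0,0,0,0],[-0.3,4.5,-0.75,0,0,0,0],[-0.3,4.5,-0.75,0,0,0,0],[-0.3,4.5,-0.75,0,0,0,0],[-0.3,4.2,-0.7,0,0,0,0],[-0.3,2.2,-0.33,0,0,0,0],[-0.3,0,0,0,0,0,0],[-0.3,0,0,0,0,0,0]]]'
python3 - <<'E'
from look import *
f,P=wrist("w11"); at(P,.554,-.055,.035,(.0415,.0565,.0665),.003)
E
```

```text
clock: 18.68
position: [0.598, -0.3196, 0.3115]
tool_rot: [3.138, 0.002, 1.571]
force: [-0.1, 0.0, -1.6]
grip_width: 0.03
finger_force: 0.0
tcp [ 0.598  -0.3196  0.3115] [3.1377e+00 2.0000e-03 1.5705e+00] q [ 0.69  0.74 -0.47  1.51  0.38  0.98  0.12] 18.675
0.02 1953 z 0.0201 c [ 0.5975 -0.3205] r 0.0302
0.0245 1418 z 0.0251 c [ 0.598  -0.3183] r 0.0268
0.0345 289 z 0.0349 c [ 0.598  -0.3195] r 0.0072
clock: 19.85
position: [0.554, -0.0557, 0.3079]
tool_rot: [-3.141, 0.0, 1.571]
force: [-0.1, -0.4, 0.3]
grip_width: 0.0298
finger_force: 0.0
tcp [ 0.554  -0.0557  0.3079] [-3.1409e+00  2.0000e-04  1.5706e+00] q [ 0.35  0.58 -0.5   1.85  0.37  0.81 -0.34] 19.85
0.0415 2166 z 0.0419 c [ 0.5551 -0.0538] r 0.0323
0.0565 3593 z 0.0569 c [ 0.5548 -0.0548] r 0.0243
0.0665 381 z 0.0667 c [ 0.5545 -0.055 ] r 0.0073
```

View pics/w10.png

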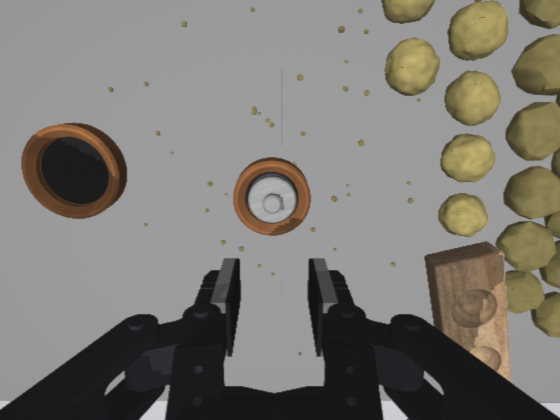

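The 100 g weight is seated, with its knob (272,203) at 0.0349 m. Now the 200 g knob at (0.5545, -0.0550).

```bash
python3 -m creep '[[[-0.3,0.1,0.05,1,0,0,0],[-0.3,0,0,2,0,0,0],[-0.3,0,0,2.4,0,0,0],[-0.3,0,0,1.2,0,0,0],[-0.3,0,0,0.6,0,0,0],[-0.3,0,0,0.2,0,0,0],[-0.3,0,0,0,0,0,0],[-0.3,0,0,0,0,0,0]]]'
```

```text
clock: 20.9
position: [0.5548, -0.0544, 0.2347]
tool_rot: [3.141, 0.0, 1.571]
force: [-0.4, 0.6, -0.5]
grip_width: 0.03
finger_force: 0.0
```

```bash
python3 -m creep '[[[-0.3,-0.06,-0.03,0.2,0,0,0],[-0.3,0,0,0.15,0,0,0],[-0.3,0,0,0,0,0,0],[-1,0,0,0,0,0,0],[-1,0,0,0,0,0,0],[-1,0,0,0,0,0,0],[-1,0,0,0,0,0,0]]]' 55
```

```text
clock: 21.78
position: [0.5544, -0.055, 0.2308]
tool_rot: [3.141, 0.0, 1.571]
force: [-0.2, 0.0, 2.7]
grip_width: 0.0106
finger_force: 53.7
```

```bash
python3 -m creep '[[[-1,0,0,-0.3,0,0,0],[-1,0,0,-0.8,0,0,0],[-1,0,0,-1.8,0,0,0],[-1,0,0,-2.5,0,0,0],[-1,0,0,-2,0,0,0],[-1,0,0,-0.6,0,0,0],[-1,-2.4,-1,0,0,0,0],[-1,-4.5,-2,0,0,0,0],[-1,-5,-2.1,0,0,0,0],[-1,-5,-2.1,0,0,0,0],[-1,-4.5,-2,0,0,0,0],[-1,-2.5,-1.1,0,0,0,0]]]'; python3 -m creep '[[[-1,-0.5,-0.25,0,0,0,0],[-1,0,0,0,0,0,0],[-1,0,0,0,0,0,0]]]'
python3 - <<'E'
from look import *
f,P=wrist("w12"); case(f,P,.4488,-.2994,.036)
s=bot.observe()["position"]
at(P,s[0],s[1],.03,(s[2]-.1743,),.004)
E
```

```text
clock: 23.28
position: [0.4498, -0.2963, 0.3107]
tool_rot: [-3.141, 0.0, 1.568]
force: [0.0, 0.2, -2.4]
grip_width: 0.0106
finger_force: 53.8
clock: 23.65
position: [0.4494, -0.2979, 0.3108]
tool_rot: [3.141, -0.0, 1.572]
force: [-0.4, 0.0, -2.3]
grip_width: 0.0105
finger_force: 53.8
tcp [ 0.4494 -0.2979  0.3108] [ 3.1414e+00 -4.0000e-04  1.5722e+00] q [ 0.84  0.55 -0.49  1.89  0.36  0.79  0.15] 23.65
case [ 0.4476 -0.2986  0.0349] 44 0.02008677633670225
0.13650697700411135 4272 z 0.1367 c [ 0.4497 -0.2973] r 0.0243
```

```bash
python3 -m creep '[[[-1,-0.13,-0.18,1,0,0,0],[-1,0,0,2,0,0,0],[-1,0,0,2.4,0,0,0],[-1,0,0,1.8,0,0,0],[-1,0,0,1,0,0,0],[-1,0,0,0.3,0,0,0],[-1,0,0,0,0,0,0],[-1,0,0,0,0,0,0]]]'
python3 - <<'E'
from look import *
f,P=wrist("w13"); case(f,P,.4476,-.2986,.036)
s=bot.observe()["position"]
at(P,s[0],s[1],.03,(s[2]-.1743,),.004)
E
python3 -c "
import cv2;cv2.imwrite('pics/w13c.png',cv2.imread('pics/w13.png')[150:350,120:430])"
```

```text
clock: 24.7
position: [0.4473, -0.3004, 0.2263]
tool_rot: [3.141, 0.0, 1.571]
force: [-0.9, -0.1, -2.2]
grip_width: 0.0107
finger_force: 53.8
tcp [ 0.4473 -0.3004  0.2263] [3.1408e+00 5.0000e-04 1.5707e+00] q [ 0.78  0.68 -0.42  1.94  0.45  0.62  0.07] 24.7
case [ 0.4476 -0.2988  0.0352] 41 0.02013215156969747
0.05196522368150125 4285 z 0.0522 c [ 0.4477 -0.3   ] r 0.0243
```

View pics/w13c.png

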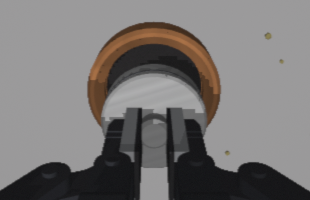

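The 200 g disc (crop 153,110) is centred sideways over the well and sits about 1.2 mm off in y. I'll correct that and lower 27 mm.

```bash
python3 -m creep '[[[-1,0.12,0,0.8,0,0,0],[-1,0,0,0.8,0,0,0],[-1,0,0,0.5,0,0,0],[-1,0,0,0.3,0,0,0],[-1,0,0,0.2,0,0,0],[-1,0,0,0.1,0,0,0],[-1,0,0,0,0,0,0],[-1,0,0,0,0,0,0]]]'
```

```text
clock: 25.75
position: [0.4471, -0.299, 0.1994]
tool_rot: [3.141, 0.0, 1.571]
force: [-3.3, 2.3, 12.0]
grip_width: 0.0108
finger_force: 55.2
```

```bash
python3 -m creep '[[[-0.5,0,0,0,0,0,0],[-0.3,0,0,0,0,0,0],[-0.3,0,0,0,0,0,0],[-0.3,0,0,-1,0,0,0],[-0.3,0,0,-3,0,0,0],[-0.3,0,0,-4,0,0,0],[-0.3,0,0,-3,0,0,0],[-0.3,0,0,0,0,0,0]]]'
python3 - <<'E'
from look import *
f,P=wrist("w14"); at(P,.4476,-.2988,.04,(.020,.025,.035),.0022)
E
python3 -m creep '[[[-0.3,2.4,1,0,0,0,0],[-0.3,4.5,2,0,0,0,0],[-0.3,5,2.2,0,0,0,0],[-0.3,5,2.2,0,0,0,0],[-0.3,4.8,2.1,0,0,0,0],[-0.3,2.8,1.3,0,0,0,0],[-0.3,0,0,0,0,0,0],[-0.3,0,0,0,0,0,0]]]'
python3 - <<'E'
from look import *
f,P=wrist("w15"); at(P,.555,-.054,.04,(.0415,.0515),.003)
E
```

```text
clock: 26.75
position: [0.4475, -0.2993, 0.3113]
tool_rot: [3.138, 0.002, 1.57]
force: [-0.0, 0.5, -0.8]
grip_width: 0.0298
finger_force: 0.0
tcp [ 0.4475 -0.2993  0.3113] [3.1384e+00 2.3000e-03 1.5704e+00] q [ 0.84  0.55 -0.5   1.9   0.36  0.78  0.15] 26.75
0.02 2425 z 0.0199 c [ 0.4474 -0.2999] r 0.0362
0.025 2752 z 0.0257 c [ 0.4474 -0.2989] r 0.0243
0.035 285 z 0.0354 c [ 0.4478 -0.2996] r 0.0069
clock: 27.8
position: [0.5547, -0.0547, 0.3081]
tool_rot: [-3.14, 0.0, 1.57]
force: [0.7, -0.4, -0.2]
grip_width: 0.0299
finger_force: 0.0
tcp [ 0.5547 -0.0547  0.3081] [-3.1402e+00  3.0000e-04  1.5704e+00] q [ 0.35  0.58 -0.5   1.85  0.37  0.81 -0.34] 27.8
0.0415 5949 z 0.0421 c [ 0.5547 -0.0538] r 0.0324
0.0515 341 z 0.0518 c [ 0.5548 -0.0535] r 0.0072
```

View pics/w14.png

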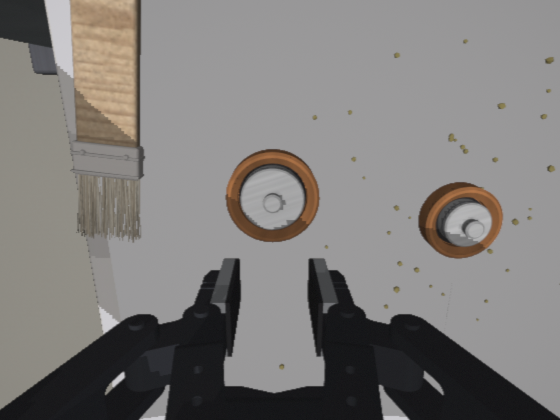

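The 200 g weight is seated (272,200), and the 100 g is still in place (466,222). The last knob is at (0.5548, -0.0535).

```bash
python3 -m creep '[[[-0.3,0.1,0,1,0,0,0],[-0.3,0,0,2.2,0,0,0],[-0.3,0,0,2.7,0,0,0],[-0.3,0,0,1.7,0,0,0],[-0.3,0,0,0.8,0,0,0],[-0.3,0,0,0.4,0,0,0],[-0.3,0,0,0,0,0,0],[-0.3,0,0,0,0,0,0]]]'
```

```text
clock: 28.85
position: [0.5553, -0.0531, 0.2213]
tool_rot: [3.141, 0.0, 1.571]
force: [-0.1, 0.4, 0.7]
grip_width: 0.03
finger_force: 0.0
```

```bash
python3 -m creep '[[[-0.3,-0.04,-0.04,0.3,0,0,0],[-0.3,0,0,0.2,0,0,0],[-0.3,0,0,0,0,0,0],[-1,0,0,0,0,0,0],[-1,0,0,0,0,0,0],[-1,0,0,0,0,0,0],[-1,0,0,0,0,0,0]]]' 80
```

```text
clock: 29.72
position: [0.5548, -0.0534, 0.2159]
tool_rot: [3.141, -0.0, 1.571]
force: [-1.3, -0.2, 5.6]
grip_width: 0.0092
finger_force: 78.4
```

```bash
python3 -m creep '[[[-1,0,0,-0.3,0,0,0],[-1,0,0,-0.8,0,0,0],[-1,0,0,-1.8,0,0,0],[-1,0,0,-2.5,0,0,0],[-1,0,0,-2.5,0,0,0],[-1,0,0,-1.2,0,0,0],[-1,0,0,-0.4,0,0,0],[-1,0,0,0,0,0,0]]]'; python3 -m creep '[[[-1,2,-0.6,0,0,0,0],[-1,4.2,-1.3,0,0,0,0],[-1,4.8,-1.55,0,0,0,0],[-1,4.8,-1.55,0,0,0,0],[-1,4.8,-1.55,0,0,0,0],[-1,4.8,-1.55,0,0,0,0],[-1,4.6,-1.5,0,0,0,0],[-1,3.6,-1.15,0,0,0,0],[-1,1.8,-0.5,0,0,0,0],[-1,0,0,0,0,0,0],[-1,0,0,0,0,0,0]]]'
python3 - <<'E'
from look import *
f,P=wrist("w16"); case(f,P,.4424,.3005,.044)
s=bot.observe()["position"]
at(P,s[0],s[1],.038,(s[2]-.1743,),.004)
E
```

```text
clock: 30.72
position: [0.5546, -0.0535, 0.3105]
tool_rot: [-3.141, -0.0, 1.571]
force: [0.1, -0.6, -5.4]
grip_width: 0.0089
finger_force: 78.4
clock: 32.1
position: [0.4426, 0.2995, 0.3103]
tool_rot: [-3.141, 0.001, 1.57]
force: [-0.2, -0.7, -4.5]
grip_width: 0.0094
finger_force: 78.5
tcp [0.4426 0.2995 0.3103] [-3.1411e+00  1.1000e-03  1.5697e+00] q [-0.31  0.55 -0.53  1.9   0.39  0.79 -1.06] 32.1
case [0.4415 0.3011 0.0428] 52 0.020100280843551033
0.13613579152506328 8874 z 0.1362 c [0.4425 0.2989] r 0.0324
```

```bash
python3 -m creep '[[[-1,0.12,-0.1,1,0,0,0],[-1,0,0,2,0,0,0],[-1,0,0,2.2,0,0,0],[-1,0,0,1.5,0,0,0],[-1,0,0,0.8,0,0,0],[-1,0,0,0.3,0,0,0],[-1,0,0,0,0,0,0],[-1,0,0,0,0,0,0]]]'
python3 - <<'E'
from look import *
f,P=wrist("w17"); case(f,P,.4415,.3010,.044)
s=bot.observe()["position"]
at(P,s[0],s[1],.038,(s[2]-.1743,),.004)
E
```

```text
clock: 33.15
position: [0.4413, 0.3018, 0.2332]
tool_rot: [3.141, -0.0, 1.571]
force: [0.3, -0.1, -3.8]
grip_width: 0.0094
finger_force: 78.5
tcp [0.4413 0.3018 0.2332] [ 3.1410e+00 -4.0000e-04  1.5707e+00] q [-0.37  0.67 -0.46  1.95  0.48  0.64 -1.15] 33.15
case [0.4413 0.3011 0.043 ] 53 0.020117628390633385
0.05892230690255118 8865 z 0.0591 c [0.4418 0.3018] r 0.0324
```

View pics/w17.png

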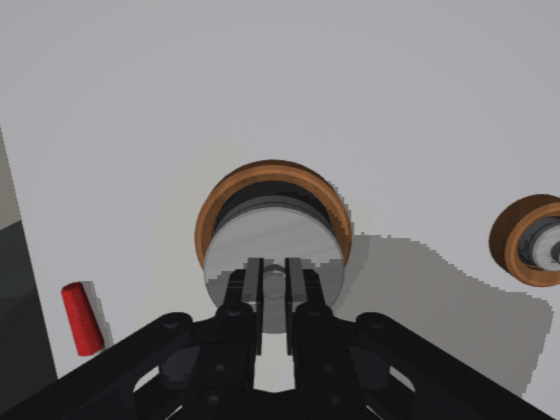

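The 500 g disc (274,265) is aligned over its well (273,230). Lowering 28 mm.

```bash
python3 -m creep '[[[-1,-0.07,-0.03,0.8,0,0,0],[-1,0,0,0.9,0,0,0],[-1,0,0,0.5,0,0,0],[-1,0,0,0.3,0,0,0],[-1,0,0,0.2,0,0,0],[-1,0,0,0.1,0,0,0],[-1,0,0,0,0,0,0],[-1,0,0,0,0,0,0]]]'
```

```text
clock: 34.2
position: [0.4409, 0.3011, 0.205]
tool_rot: [3.141, -0.0, 1.571]
force: [-3.1, -1.8, 3.4]
grip_width: 0.0094
finger_force: 79.3
```

```bash
python3 -m creep '[[[-0.5,0,0,0,0,0,0],[-0.3,0,0,0,0,0,0],[-0.3,0,0,0,0,0,0],[-0.3,0,0,-1,0,0,0],[-0.3,0,0,-3,0,0,0],[-0.3,0,0,-4,0,0,0],[-0.3,0,0,-3,0,0,0],[-0.3,0,0,0,0,0,0],[-0.3,0,0,0,0,0,0]]]'
python3 - <<'E'
from look import *
f,P=wrist("w18"); at(P,.4413,.3011,.045,(.020,.031,.041),.0022); at(P,.5977,.2985,.03,(.024,.034),.0025)
f=vision.grab_frame("top"); cv2.imwrite("pics/top1.png",cv2.resize(f["image"][110:275,120:460],None,fx=2.3,fy=2.3,interpolation=3))
hsv=cv2.cvtColor(f["image"],cv2.COLOR_BGR2HSV); P=cloud(f); z=P[...,2]
b=(hsv[...,0]>80)&(hsv[...,0]<100)&(hsv[...,1]>150)&(P[...,0]>.35)&(P[...,0]<.7)&(abs(P[...,1])<.2)
print("platform",cv2.minAreaRect(P[b][:,:2].astype(np.float32)))
E
```

```text
clock: 35.33
position: [0.4408, 0.3008, 0.3147]
tool_rot: [-3.142, 0.0, 1.571]
force: [0.1, -0.1, -0.8]
grip_width: 0.03
finger_force: 0.0
tcp [0.4408 0.3008 0.3147] [-3.1416e+00  2.0000e-04  1.5706e+00] q [-0.31  0.55 -0.54  1.9   0.38  0.8  -1.06] 35.325
0.02 2914 z 0.0199 c [0.4411 0.2999] r 0.0441
0.031 5216 z 0.0311 c [0.441  0.3008] r 0.0322
0.041 289 z 0.0408 c [0.441  0.3007] r 0.0072
0.024 818 z 0.0246 c [0.5967 0.2981] r 0.0246
0.034 294 z 0.0345 c [0.5973 0.2982] r 0.0071
platform ((0.561157763004303, -0.0614972785115242), (0.13687919080257416, 0.12409427762031555), 7.235755443572998)
```

View pics/top1.png

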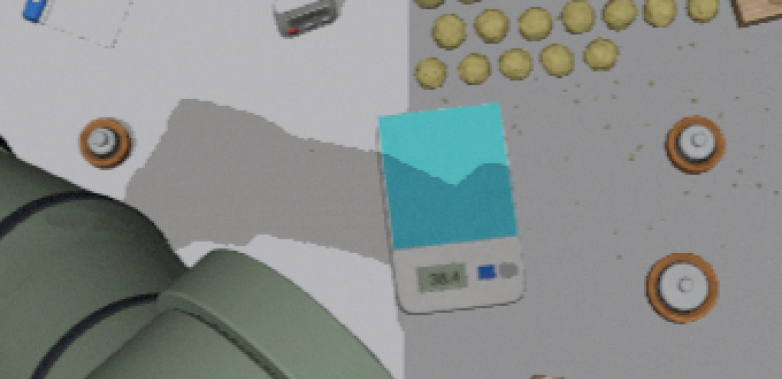

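The 50, 100 and 200 g weights sit in their cases at (103,140), (697,140) and (685,286). The wrist camera puts the 500 g knob top at 0.041 m, centred in its case. The scale hasn't moved in the top view, and the gripper is clear of everything.

```bash
python3 -c "
from workcell import bot; print(bot.job_done())"
```

```text
the job is handed in; nothing more can be done
None
```

All four weights are seated knob up in their own cases, taken from the top of the stack down; the scale is where it was, and the job was handed in at about 35 s.

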